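# Unbolt and open the painter's chest

### The job

Open the painter's chest with fingertips alone: press the red spring catch down with one fingertip and keep it down while the other fingertip pushes the bolt's black tab all the way back from the lid, then let the catch spring up again. After that push the lid fully open by its dark ledge and move clear. Pick nothing up, and leave the paints, the bottle, the jar and the brush on and beside the chest where they are.

Things in the scene. Friction and masses are not known exactly. Their poses are not given: they have to be found in the camera images.
- chest: wooden painter's chest, screwed to the table: 240 (x) x 320 (y) x 80 mm. Origin: centre of its underside, on the table. Its +x is the way the lid opens (away from the robot, turned by the chest's yaw), +y is to the left. Right half (y < 0): a fixed deck, top at z 80 mm, with bolt and catch. Left half (y > 0): the sliding lid. All offsets below are in this frame; the points below have its axes too.
- catch (a joint): spring safety catch, m: 0 = up (locking the bolt), grows as it is pressed down, 0.008 = fully down. A tooth on it stands in the bolt's rack, so the bolt is blocked wherever it is until the catch is pressed more than about 5 mm; let go, it springs up by itself into the rack, fully so when the bolt is shut or fully drawn. It starts to give at 4 N and is fully down at 8 N.
- catch_pad (a point): centre of the top of the catch's red press bar, 30 (x) x 100 (y) mm, top 114 mm above the table when up and 106 mm when fully down. A fingertip may slide along it while pressing. It lies 66 mm nearer the robot (-x) than the bolt's tab, at the same y when the bolt is shut. The deck lies 34 mm below its top.
- bolt (a joint): steel bolt, m: 0 = shut (its tip locks the lid), grows as it is drawn to -y (right, away from the lid), 0.036 = fully drawn, at its stop. Friction about 1.5 N; it stays where it is left.
- bolt_tab (a point): centre of the top edge of the bolt's upright black tab: 30 (x) x 8 (y) x 36 mm, its top 130 mm above the table. The tab is pushed on its +y face (left side). The bolt bar under it has its top 95 mm above the table; beside the tab on its +y side nothing stands higher than 101 mm as far as the far edge of the lid's steel keeper, which ends 81 mm from the tab's +y face.
- lid (a joint): sliding lid, m: 0 = shut, grows as it is pushed to +x, 0.100 = fully open, at its stop. Friction about 2 N; it stays where it is left.
- lid_ledge (a point): on the near (-x) upright face of the lid's dark wooden push ledge: middle of its width, at its top edge, 110 mm above the table. The face is 90 mm wide (y) and rises 25 mm from the lid's flat top (85 mm above the table); it is pushed to +x. The back of the ledge slopes. Nothing stands on the lid for 70 mm in front of (-x of) the face.
- medium_mid (a point): small amber glass bottle with black cap, 32 mm across, 62 mm tall, standing on the near right corner of the chest's deck; this point is its middle. A bystander: leave it alone.
- red_tube_mid (a point): paint tube with red band, 106 x 26 x 18 mm, lying on the far edge of the chest's deck; this point is its middle. A bystander: leave it alone.
- blue_tube_mid (a point): paint tube with blue band, 106 x 26 x 18 mm, lying on the table to the left of the chest; this point is its middle. A bystander: leave it alone.
- jar_mid (a point): jar with white cap and red label, 76 mm across, 110 mm tall, standing on the table to the left of the chest; this point is its middle. A bystander: leave it alone.
- brush_mid (a point): red brush, 200 mm long, lying on the table along the right side of the chest; this point is its middle. A bystander: leave it alone.

How it is judged:
On the way, in this order (a step that is already met when the one before it is completed fails the run):
1. the catch is pressed by a finger, the bolt still shut (value of joint catch above 0.003 m and value of joint bolt below 0.008 m and contact force between the fingers and catch above 1 N).
2. the bolt is fully drawn with the catch still held down (value of joint bolt above 0.033 m and value of joint catch above 0.004 m), for 0.05 s.
3. the catch is up again, the bolt still drawn (value of joint bolt above 0.033 m and value of joint catch below 0.002 m), for 0.1 s.
4. the lid is pushed fully open (value of joint lid above 0.09 m), for 0.1 s.
At the end, for the whole second after the job is handed in: the lid is open by more than 90 of its 100 mm and at rest, the bolt is drawn by more than 33 of its 36 mm, and the catch is up (within 2 mm) (all of step 3 and value of joint lid above 0.09 m and velocity of joint lid below 0.01 m/s); the robot touches nothing.
It fails at once if the bolt stands part-way with the catch not held down (catch let up during the slide) (value of joint bolt between 0.007 and 0.03 m and value of joint catch below 0.003 m).
It fails at once if a paint tube, the small bottle, the jar or the brush is picked up, carried or knocked away (moved by more than 30 mm) (distance of any of medium_mid, red_tube_mid, blue_tube_mid, jar_mid, brush_mid from where it was at the start of the episode above 0.03 m).
It also fails if it takes over 48 s, if anything falls off the work surface, if the arm or the gripper's body presses on something with over 40 N, if the wrist force passes 120 N, or if a joint passes its speed limit or range.

### The arm

A 7-joint arm with a two-finger parallel gripper is mounted at the origin on the work surface. World frame = base frame: x ahead of the robot, y to its left, z up, the work surface at z = 0. Lengths are in m, angles in rad, forces in N, time in s.
With the tool pointing down it reaches from about 0.4 to 0.875 m from the base axis. Payload 19.3 kg.
Tool frame: the origin (TCP) lies on the centre line of the jaws, within the pads' length; the fingertips stand 14 mm ahead of it and the grasp point (between the pads) lies 5 mm behind it; x points along the fingers, y is the direction in which the jaws open and shut, and the axes are right-handed (so a half turn about x gives the same grasp; the last joint's range is limited). The gripper opens to 85 mm and grips with 20 to 120 N. Pads are 22 mm wide; open, the fingers measure 114 mm over their backs; the gripper's body (76 mm by 85 mm) begins 54 mm behind the grasp point. The pads swing forward as they close: fully open they stand 13 mm farther back than shut.
Start: joints at [-1.233, 0.521, -0.036, 1.599, 0.021, 1.021, -0.113], TCP at [0.248, 0.574, 0.245] pointing down, gripper open.
Joint ranges: [-2.91, 2.91], [-0.3, 2.13], [-1.5, 1.42], [0.17, 2.43], [-1.26, 4.41], [0.16, 1.93], [-2.52, 2.52]. Speed limits (rad/s): [1.89, 1.89, 2.39, 2.39, 3.01, 3.01, 3.01].

### API

Orientations are given as [roll, pitch, yaw] about the fixed x, y, z axes, in that order (R = Rz(yaw) Ry(pitch) Rx(roll)).
In Python, from workcell import monitor, optics, bot gives the robot as it stands.
- The arm moves only by the tool arm_command, never from a script. Its arguments are lists of equal length, an entry for each row: "delta_pos": the shift along the tool's x, y, z as a fraction of full scale, a list of three; "rotation": the turn, a rotation vector about the tool's x, y, z as a fraction of full scale, a list of three. In form: {"delta_pos": [[dx, dy, dz], ...], "rotation": [[wx, wy, wz], ...]}. A call has 1 to 10 rows; each row shifts and turns the pose as measured when the row begins, along the tool's axes as they then stand; what a row does not reach is not made up. Full scale, the value 1, is 30 mm for a shift and 6 degrees for a turn. A row lasts 1/10 s, in which the tool goes at most 50 mm and 8.59 degrees, less where a joint would pass 70% of its speed; a pose out of reach is approached as far as the arm can. A call with a number of a shift or a turn outside -1 to 1 is refused whole. A call with a gripper value outside its range is refused whole. "gripper" is the closure, from -1 (fully open) to 1 (shut), so that 0 is half open, set as the call begins (left out, the last holds). The fingers move at their own pace and stop on an object; "grip_force" is the grip in N (left out, the last holds). Time passes only in rows, so rows that do not move let the fingers close. It gives the time, the measured TCP pose, the force and the opening at its end, in the units of the state.
- monitor.observe(): the state, without advancing time (a new reading comes with each control period).
- optics.grab_frame(name): name is "scene" or "top" or "wrist"; returns the picture (420x560x3 uint8, red, green, blue); there is no depth.
- optics.camera_params(name): a dict with "fx", "fy", "cx", "cy" (pixels), "origin" and "rotation" of the camera in the world. Camera axes: x right, y down, z forward; pixel columns grow to the right and rows downward; lengths in m; the calibration is good to about 2 mm. A picture is of the moment at which its call begins: read the wrist's pose just before it. camera_params takes no time and is no camera call; for the wrist camera it gives the pose at the moment of the call.
- bot.job_done(): hands the job in, once; it reports no verdict.
The state is a dict: "clock": time; "qpos": joint angles; "qd": joint speeds; "joint_efforts": joint torques, N m; "position": TCP position; "tool_rot": TCP orientation; "force": force on the tool from outside, world axes, zero at the start; "moment": the same for the moment, N m; "grip_width": finger opening in m.
Only numpy, scipy, OpenCV 4.12 (cv2) and the standard library are available. Lean on these libraries where they do the work, as an engineer would, in place of code of your own. Each camera call takes 0.05 s, during which the arm holds its last target. There are 200 camera calls.

## Working session

There is one attempt and no reset: what is moved stays moved. The work goes in short steps, Python scripts to look and compute and a tool call to move; the robot and the scene stay as the last step left them, time stands still between calls to the robot, and variables do not carry over. Pictures are saved under pics/ and viewed, about 8 in all and at most 12, crops included, and the job is handed in when it is done.

Besides the shell and the picture viewer there is one more tool, called in YAML: its name, and indented under it one key for each argument. arm_command: Moves the arm, as the interface text tells. Its arguments: {"type":"object","properties":{"delta_pos":{"type":"array","items":{"type":"array","items":{"type":"number"}}},"rotation":{"type":"array","items":{"type":"array","items":{"type":"number"}}},"gripper":{"type":"number"},"grip_force":{"type":"number"}},"required":["delta_pos","rotation"]}

```bash
mkdir -p pics
python3 - <<'E'
from workcell import monitor, optics, bot
import cv2
s=monitor.observe(); print(s)
for n in("scene","top"):
    im=optics.grab_frame(n); cv2.imwrite(f"pics/{n}0.png",cv2.resize(im[:,:,::-1],(784,588),interpolation=cv2.INTER_CUBIC)); cv2.imwrite(f"pics/raw_{n}0.png",im[:,:,::-1])
    print(n,optics.camera_params(n))
E
```

```text
{'clock': 0.0, 'qpos': array([-1.23323251,  0.5219752 , -0.03634558,  1.60001211,  0.02120113,
        1.02109789, -0.11277912]), 'qd': array([-5.26968911e-04, -4.05053302e-04,  7.32664440e-04, -1.03152436e-03,
        5.60203504e-04,  1.22152986e-05, -2.81636037e-04]), 'joint_efforts': array([-1.40888584e-03, -9.27107477e+01,  1.97915688e+00, -3.69949257e+01,
        1.77501712e-02,  7.95638800e-03,  2.72771587e-05]), 'position': array([0.24774385, 0.57344869, 0.24474824]), 'tool_rot': array([-1.50631872,  1.5696888 , -1.9140552 ]), 'force': array([0.73374435, 0.52455966, 0.50443148]), 'moment': array([-0.02093239, -0.02703431, -0.02110843]), 'grip_width': 0.08537632652604485}
scene {'fx': 409.17849951493076, 'fy': 409.17849951493076, 'cx': 275.2620453242479, 'cy': 215.26101496421128, 'origin': array([ 1.07238948, -0.33799752,  0.6726784 ]), 'rotation': array([-2.30681963,  0.01840481,  0.93456096])}
top {'fx': 412.14459250483065, 'fy': 412.14459250483065, 'cx': 279.6137464414598, 'cy': 212.2800681867293, 'origin': array([0.37301521, 0.05501534, 0.97910822]), 'rotation': array([-2.94412557, -0.01819051, -1.55104624])}
```

View pics/top0.png

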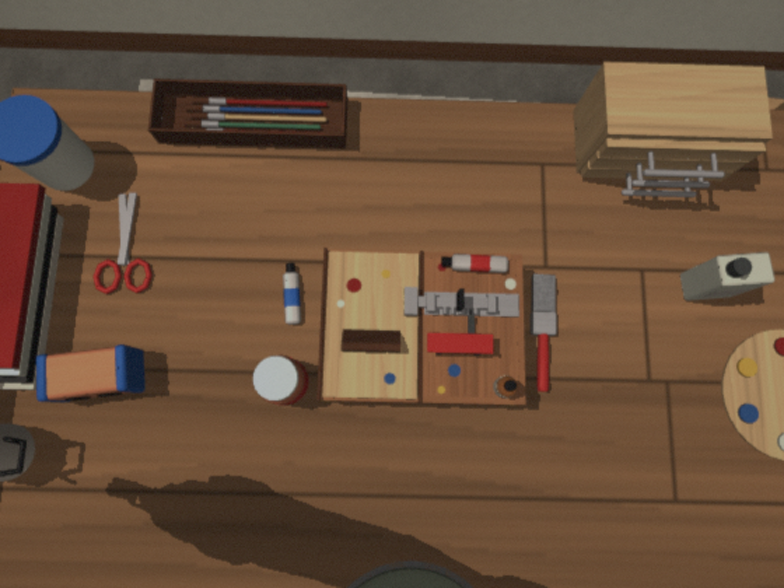

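View pics/scene0.png

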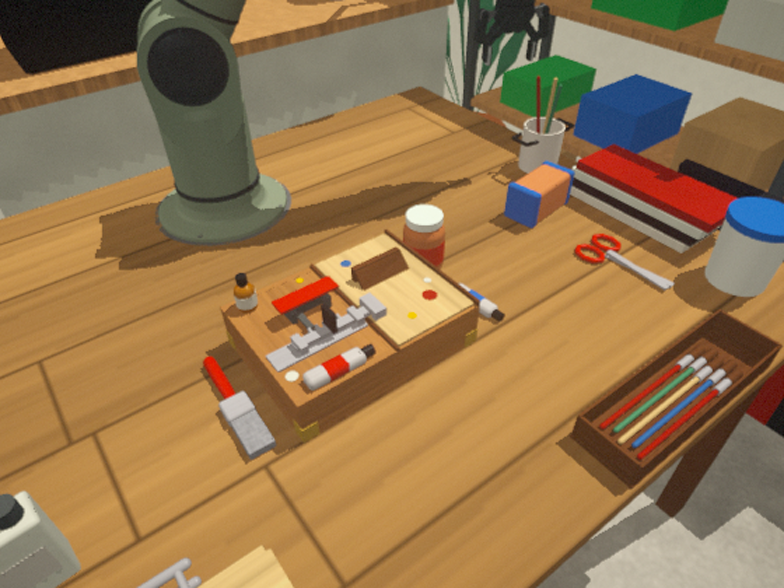

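The top view shows the chest at about (325-525, 250-405) in the 784-pixel image. The red bar is at (460,343), the tab at (461,299) and the ledge at (371,341). The scene view agrees. I'll enlarge both.

Run:
```python
import cv2
a=cv2.imread("pics/raw_top0.png")[165:299,222:400]; cv2.imwrite("pics/ct.png",cv2.resize(a,None,fx=4.4,fy=4.4,interpolation=cv2.INTER_CUBIC))
b=cv2.imread("pics/raw_scene0.png")[160:310,150:350]; cv2.imwrite("pics/cs.png",cv2.resize(b,None,fx=4,fy=4,interpolation=cv2.INTER_CUBIC))
```

```text
(no output)
```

View pics/ct.png

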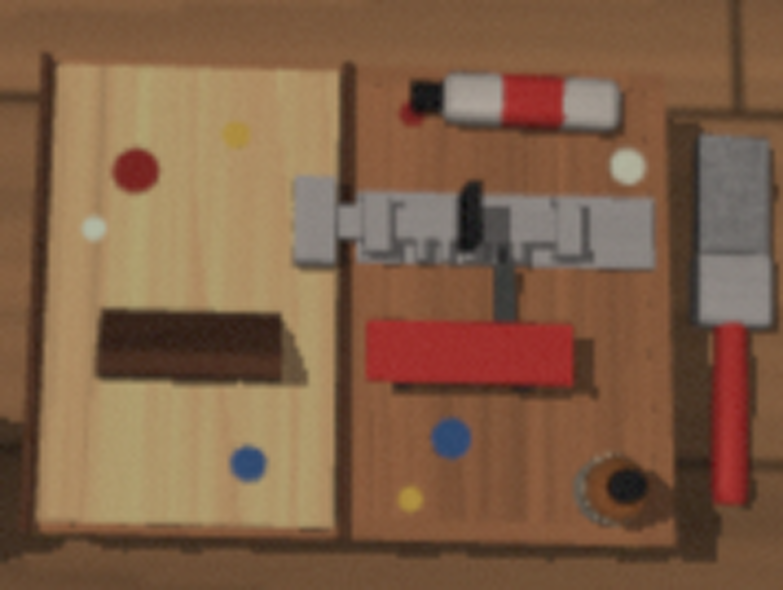

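View pics/cs.png

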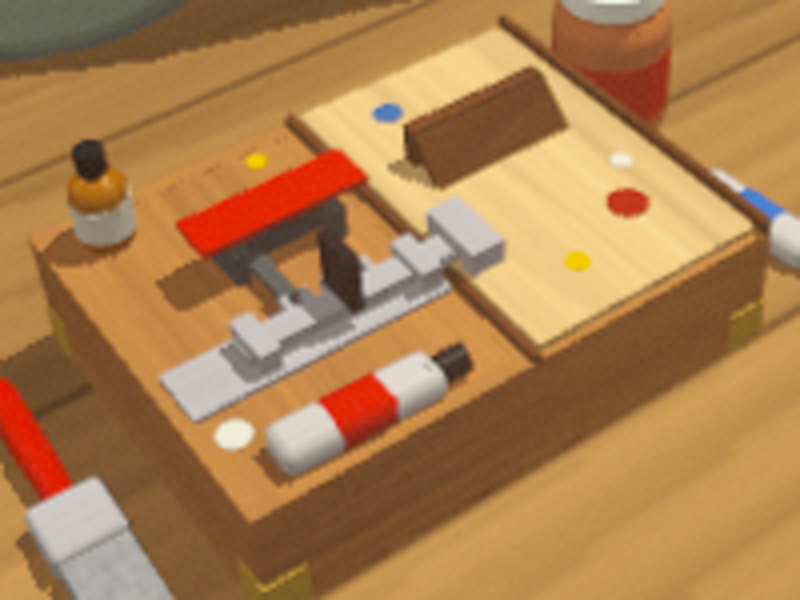

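```bash
cat > h.py <<'E'
import numpy as np
from scipy.spatial.transform import Rotation as R
C={'top':dict(f=412.14459,cx=279.61375,cy=212.28007,o=[0.37301521,0.05501534,0.97910822],r=[-2.94412557,-0.01819051,-1.55104624],off=(222,165),s=4.4),
'scene':dict(f=409.1785,cx=275.26205,cy=215.26101,o=[1.07238948,-0.33799752,0.6726784],r=[-2.30681963,0.01840481,0.93456096],off=(150,160),s=4)}
def at(n,u,v,z):
    c=C[n]; x=(u+.5)/c['s']-.5+c['off'][0]; y=(v+.5)/c['s']-.5+c['off'][1]
    d=R.from_euler('xyz',c['r']).as_matrix()@[(x-c['cx'])/c['f'],(y-c['cy'])/c['f'],1]
    o=np.array(c['o']); return o+d*(z-o[2])/d[2]
E
python3 - <<'E'
from h import *
P=lambda l,n,pts,z:print(l,n,*[at(n,*p,z)[:2].round(4) for p in pts])
P('bar FL FR NR NL','top',[(367,320),(574,325),(575,386),(366,383)],.114)
P('bar NR,NL,FL,FR','scene',[(178,224),(340,150),(367,178),(203,255)],.114)
P('tab far,near','top',[(474,183),(474,245)],.13)
P('tab','scene',[(319,233),(334,260)],.13)
P('ledge ridge 313/345/372','top',[(190,313),(190,345),(190,372)],.11)
P('ledge ends','top',[(98,375),(281,380)],.085)
P('ledge ridge R,L','scene',[(405,130),(535,68)],.11)
P('ledge back base','scene',[(440,187),(567,127)],.085)
P('deck FR,NR, lid FL,NL','top',[(666,70),(675,542)],.08)
P('deck FR,NR','scene',[(248,520),(35,242)],.08)
P('keeper far-left, near-left','top',[(295,177),(294,267)],.101)
P('bottle cap top','top',[(627,485)],.142)
P('tube','top',[(412,97),(620,103)],.09)
P('jar','scene',[(555,10)],.09)
E
```

```text
bar FL FR NR NL top [ 0.4936 -0.0122] [ 0.4933 -0.1121] [ 0.4639 -0.1121] [ 0.4632 -0.0119]
bar NR,NL,FL,FR scene [ 0.4698 -0.1118] [ 0.4703 -0.0144] [ 0.4986 -0.0155] [ 0.4981 -0.1128]
tab far,near top [ 0.5587 -0.0618] [ 0.5285 -0.0617]
tab scene [ 0.5355 -0.0661] [ 0.5565 -0.0705]
ledge ridge 313/345/372 top [0.4956 0.0731] [0.4801 0.0727] [0.4671 0.0724]
ledge ends top [0.4673 0.1182] [0.4668 0.0279]
ledge ridge R,L scene [0.4732 0.0253] [0.472  0.1157]
ledge back base scene [0.4997 0.0289] [0.5011 0.1163]
deck FR,NR, lid FL,NL top [ 0.6317 -0.1682] [ 0.3921 -0.1667]
deck FR,NR scene [ 0.6302 -0.1676] [ 0.3988 -0.166 ]
keeper far-left, near-left top [0.566  0.0231] [0.5208 0.0229]
bottle cap top top [ 0.4161 -0.13  ]
tube top [ 0.6114 -0.036 ] [ 0.6108 -0.1418]
jar scene [0.4108 0.1777]
```

```bash
cat >> h.py <<'E'
def show(tgt=None,yw=None):
    """state, and move to tgt (tool axes, in full-scale units) and turn so tool x is down, tool y along yw"""
    from workcell import monitor
    s=monitor.observe(); M=R.from_euler('xyz',s['tool_rot']).as_matrix(); p=s['position']
    print('t',round(s['clock'],2),'p',p.round(4),'F',s['force'].round(2),'w',round(s['grip_width'],4)); print(M.round(3))
    if yw is not None:
        x=np.array([0,0,-1.]); y=np.array(yw,float); G=np.c_[x,y,np.cross(x,y)]
        print('turn',(np.degrees(R.from_matrix(M.T@G).as_rotvec())/6).round(2))
    if tgt is not None: print('shift',(M.T@(np.array(tgt)-p)/.03).round(2))
E
python3 -c "
from h import *
show([.51,-.04,.2],[1,0,0]); show(None,[-1,0,0])"
```

```text
t 0.1 p [0.2478 0.5735 0.2448] F [ 0.06 -0.14 -0.36] w 0.0851
[[-0.     0.397  0.918]
 [-0.001  0.918 -0.397]
 [-1.    -0.001  0.   ]]
turn [1.111e+01 1.000e-02 1.000e-02]
shift [  1.51 -15.3   16.13]
t 0.1 p [0.2478 0.5735 0.2448] F [ 0.06 -0.14 -0.36] w 0.0851
[[-0.     0.397  0.918]
 [-0.001  0.918 -0.397]
 [-1.    -0.001  0.   ]]
turn [-1.889e+01 -1.000e-02  1.000e-02]
```

arm_command:
  delta_pos:
    - [0,-0.15,0.9]
    - [0,-0.15,1]
    - [0,-0.15,1]
    - [0,-0.15,1]
    - [0,-0.15,1]
    - [0,-0.15,1]
    - [0,-0.15,1]
    - [0,-0.15,1]
    - [0,-0.15,1]
    - [0,-0.15,1]
  rotation:
    - [0.5,0,0]
    - [0.5,0,0]
    - [0.5,0,0]
    - [0.5,0,0]
    - [0.5,0,0]
    - [0.5,0,0]
    - [0.5,0,0]
    - [0.5,0,0]
    - [0.5,0,0]
    - [0.5,0,0]
  gripper: -0.3

```text
clock: 1.1
position: [0.4574, 0.3544, 0.2412]
tool_rot: [-1.502, 1.564, -2.446]
force: [0.9, -0.8, -0.4]
grip_width: 0.0557
```

```bash
python3 -c "
from h import *
show([.51,-.03,.2],[1,0,0])"
```

```text
t 1.1 p [0.4574 0.3544 0.2412] F [ 0.85 -0.82 -0.42] w 0.0557
[[-0.005  0.81   0.587]
 [-0.004  0.587 -0.81 ]
 [-1.    -0.007  0.   ]]
turn [5.99 0.03 0.06]
shift [ 1.42 -6.09 11.4 ]
```

arm_command:
  delta_pos:
    - [0,-0.25,1]
    - [0,-0.25,1]
    - [0,-0.25,1]
    - [0,-0.25,1]
    - [0,-0.25,1]
    - [0,-0.25,1]
    - [0,-0.25,1]
    - [0,-0.25,1]
    - [0,-0.25,1]
    - [0,-0.25,1]
  rotation:
    - [0.6,0,0]
    - [0.6,0,0]
    - [0.6,0,0]
    - [0.6,0,0]
    - [0.6,0,0]
    - [0.6,0,0]
    - [0.6,0,0]
    - [0.6,0,0]
    - [0.6,0,0]
    - [0.6,0,0]

```text
clock: 2.1
position: [0.4848, 0.0385, 0.2406]
tool_rot: [-0.85, 1.56, -2.45]
force: [0.3, 0.1, -0.7]
grip_width: 0.0555
```

```bash
python3 -c "
from h import *
show([.51,-.03,.2],[1,0,0])"
```

```text
t 2.1 p [0.4848 0.0385 0.2406] F [ 0.34  0.11 -0.72] w 0.0555
[[-0.008  1.    -0.029]
 [-0.007 -0.029 -1.   ]
 [-1.    -0.008  0.007]]
turn [-0.27  0.06  0.08]
shift [1.36 0.92 2.25]
```

arm_command:
  delta_pos:
    - [0.5,0.3,0.65]
    - [0.5,0.3,0.65]
    - [0.5,0.3,0.65]
    - [0.4,0,0.5]
    - [0,0,0]
  rotation:
    - [-0.27,0.06,0.08]
    - [0,0,0]
    - [0,0,0]
    - [0,0,0]
    - [0,0,0]

```text
clock: 2.6
position: [0.5103, -0.0424, 0.1818]
tool_rot: [0.768, 1.57, -0.81]
force: [0.2, 0.4, 0.4]
grip_width: 0.0555
```

Run:
```python
from h import *
show([.512,-.038,.16],[1,0,0])
from workcell import optics
import cv2
f=[cv2.resize(optics.grab_frame(n)[:,:,::-1][sl],(w,560),interpolation=cv2.INTER_CUBIC) for n,sl,w in(("scene",np.s_[110:310,150:290],390),("wrist",np.s_[:,:],400))]
cv2.imwrite("pics/p1.png",np.hstack(f))
```

```text
t 2.6 p [ 0.5103 -0.0424  0.1818] F [0.19 0.35 0.4 ] w 0.0555
[[ 0.001  1.    -0.007]
 [-0.001 -0.007 -1.   ]
 [-1.     0.001  0.001]]
turn [-0.06  0.01 -0.01]
shift [ 0.73  0.06 -0.15]
```

View pics/p1.png

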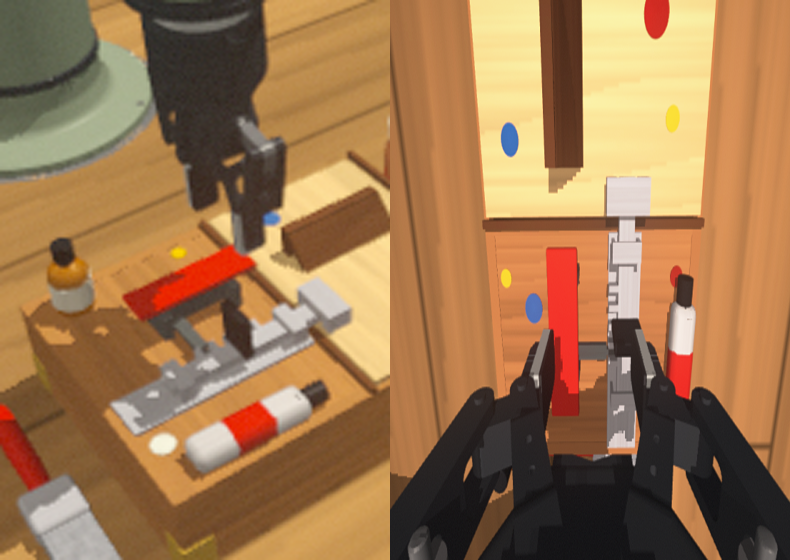

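The wrist view (aspect stretched) shows the red bar at (547-578, 247-415). The tab's top edge is at about (612-641, 320-328) and the keeper's end at row 178. The fingers are at (545,340) and (645,345). I'll turn these into positions as a check.

Run:
```python
from h import *
from workcell import optics
c=optics.camera_params("wrist"); print(c)
M=R.from_euler('xyz',c['rotation']).as_matrix(); o=np.array(c['origin'])
def w(u,v,z):
    x=(u-390)*1.4;y=v*.75
    d=M@[(x-c['cx'])/c['fx'],(y-c['cy'])/c['fy'],1]; return (o+d*(z-o[2])/d[2])[:2].round(4)
for l,u,v,z in(("barNL",547,247,.114),("barFL",577,247,.114),("barFR",579,414,.114),("barNR",552,416,.114),("tabN",612,321,.13),("tabF",640,321,.13),("keepN",607,178,.101),("keepF",650,177,.101),("ledgeNR",545,167,.11),("ledgeNRbase",547,167,.085)): print(l,w(u,v,z))
def pr(p):
    q=M.T@(np.array(p)-o); return (390+(q[0]/q[2]*c['fx']+c['cx'])/1.4, (q[1]/q[2]*c['fy']+c['cy'])/.75)
for dx in(-.028,.028):
  for z in (.168,.175): print('tip',dx,z,pr([.5103+dx,-.0424+.011,z]),pr([.5103+dx,-.0424-.011,z]))
```

```text
{'fx': 292.71857416794313, 'fy': 292.71857416794313, 'cx': 283.2974510968675, 'cy': 207.59356739235142, 'origin': array([0.51160354, 0.02727267, 0.31052948]), 'rotation': array([ 2.86612230e+00, -1.92792554e-03, -4.45590045e-03])}
barNL [ 0.4685 -0.0122]
barFL [ 0.4971 -0.0124]
barFR [ 0.4969 -0.111 ]
barNR [ 0.4675 -0.1122]
tabN [ 0.5298 -0.0467]
tabF [ 0.5558 -0.0468]
keepN [0.5262 0.0214]
keepF [0.568  0.0217]
ledgeNR [0.4683 0.0272]
ledgeNRbase [0.465  0.0272]
tip -0.028 0.168 (np.float64(552.317412649666), np.float64(322.25352744641276)) (np.float64(553.9523622703896), np.float64(372.48314643914404))
tip -0.028 0.175 (np.float64(550.4939859878382), np.float64(329.42317367718584)) (np.float64(552.2728515661437), np.float64(381.5921293329029))
tip 0.028 0.168 (np.float64(628.7877313279614), np.float64(321.555983723839)) (np.float64(627.5463779108917), np.float64(371.8004654323394))
tip 0.028 0.175 (np.float64(630.4833593749538), np.float64(328.6917700123105)) (np.float64(629.1205420095919), np.float64(380.8771166856477))
```

arm_command:
  delta_pos:
    - [0.5,0.09,-0.09]
    - [0.5,0,0]
    - [0.4,0,0]
    - [0,0,0]
  rotation:
    - [-0.06,0,0]
    - [0,0,0]
    - [0,0,0]
    - [0,0,0]

```text
clock: 3.1
position: [0.5153, -0.0333, 0.1422]
tool_rot: [1.915, 1.564, 0.35]
force: [0.0, -0.4, -0.3]
grip_width: 0.0556
```

```bash
python3 -c "
from h import *
show([.513,-.040,.128],[1,0,0])"
```

```text
t 3.1 p [ 0.5153 -0.0333  0.1422] F [ 0.02 -0.38 -0.34] w 0.0556
[[ 0.006  1.     0.006]
 [ 0.002  0.006 -1.   ]
 [-1.     0.006 -0.002]]
turn [ 0.06 -0.02 -0.06]
shift [ 0.47 -0.08  0.22]
```

arm_command:
  delta_pos:
    - [0.2,-0.08,0.1]
    - [0.1,0,0.1]
    - [0,0,0]
    - [0,0,0]
  rotation:
    - [0.03,-0.02,-0.06]
    - [0,0,0]
    - [0,0,0]
    - [0,0,0]

```text
clock: 3.5
position: [0.5134, -0.0391, 0.1341]
tool_rot: [1.841, 1.57, 0.274]
force: [0.1, 0.2, 0.7]
grip_width: 0.0555
```

```bash
python3 -c "
from h import *
show([.513,-.040,.128],[1,0,0])"
```

```text
t 3.5 p [ 0.5134 -0.0391  0.1341] F [0.13 0.21 0.7 ] w 0.0555
[[ 0.001  1.     0.004]
 [ 0.     0.004 -1.   ]
 [-1.     0.001 -0.   ]]
turn [ 0.04 -0.   -0.01]
shift [ 0.2  -0.02  0.03]
```

Next, small steps down, watching Fz.

arm_command:
  delta_pos:
    - [0.13,0,0]
    - [0.13,0,0]
    - [0,0,0]
    - [0,0,0]
  rotation:
    - [0,0,0]
    - [0,0,0]
    - [0,0,0]
    - [0,0,0]

```text
clock: 3.9
position: [0.5137, -0.0391, 0.126]
tool_rot: [1.814, 1.569, 0.247]
force: [-0.8, 0.2, -0.1]
grip_width: 0.0553
```

arm_command:
  delta_pos:
    - [0.1,0,0]
    - [0,0,0]
    - [0,0,0]
  rotation:
    - [0,0,0]
    - [0,0,0]
    - [0,0,0]

```text
clock: 4.2
position: [0.5139, -0.0392, 0.1231]
tool_rot: [1.766, 1.568, 0.199]
force: [-0.7, -0.2, 3.9]
grip_width: 0.0554
```

arm_command:
  delta_pos:
    - [0.1,0,0]
    - [0.1,0,0]
    - [0,0,0]
    - [0,0,0]
  rotation:
    - [0,0,0]
    - [0,0,0]
    - [0,0,0]
    - [0,0,0]

```text
clock: 4.6
position: [0.514, -0.0392, 0.1172]
tool_rot: [1.847, 1.568, 0.279]
force: [-1.6, -0.0, 7.0]
grip_width: 0.0555
```

```bash
python3 -c "
from h import *
show([.513,-.040,.1165],[1,0,0])"
```

```text
t 4.6 p [ 0.514  -0.0392  0.1172] F [-1.64 -0.04  6.98] w 0.0555
[[ 0.003  1.     0.003]
 [ 0.001  0.003 -1.   ]
 [-1.     0.003 -0.001]]
turn [ 0.03 -0.01 -0.03]
shift [ 0.02 -0.03  0.03]
```

arm_command:
  delta_pos:
    - [0.08,0,0]
    - [0.02,0,0.1]
    - [0,0,0.1]
    - [0,0,0]
  rotation:
    - [0,0,0]
    - [0,0,0]
    - [0,0,0]
    - [0,0,0]

```text
clock: 5.0
position: [0.5147, -0.0419, 0.1163]
tool_rot: [2.576, 1.564, 1.01]
force: [-1.8, -4.9, 7.0]
grip_width: 0.0556
```

arm_command:
  delta_pos:
    - [0.05,0,0]
    - [0,0,0]
  rotation:
    - [0,0,0]
    - [0,0,0]

```text
clock: 5.2
position: [0.5147, -0.0422, 0.116]
tool_rot: [2.561, 1.563, 0.995]
force: [-3.5, 1.9, 8.5]
grip_width: 0.0553
```

```bash
python3 -c "
from h import *
show([.513,-.050,.1155],[1,0,0])"
```

```text
t 5.2 p [ 0.5147 -0.0422  0.116 ] F [-3.51  1.9   8.55] w 0.0553
[[ 0.004  1.     0.004]
 [ 0.007  0.004 -1.   ]
 [-1.     0.004 -0.007]]
turn [ 0.04 -0.06 -0.04]
shift [ 0.02 -0.06  0.26]
```

arm_command:
  delta_pos:
    - [0.03,-0.04,0.2]
    - [0.02,0,0.2]
    - [0.02,0,0.2]
  rotation:
    - [0.04,-0.05,-0.04]
    - [0,0,0]
    - [0,0,0]

```text
clock: 5.5
position: [0.5151, -0.0547, 0.1156]
tool_rot: [2.858, 1.562, 1.291]
force: [-3.3, 15.1, 23.4]
grip_width: 0.0555
```

```bash
python3 -c "
from h import *
show([.513,-.086,.1155],[1,0,0])"
```

```text
t 5.5 p [ 0.5151 -0.0547  0.1156] F [-3.28 15.12 23.37] w 0.0555
[[ 0.002  1.     0.004]
 [ 0.008  0.004 -1.   ]
 [-1.     0.002 -0.008]]
turn [ 0.04 -0.08 -0.02]
shift [-0.01 -0.07  1.04]
```

arm_command:
  delta_pos:
    - [-0.01,-0.03,0.25]
    - [0,0,0.25]
    - [0,0,0.25]
    - [0,0,0.2]
  rotation:
    - [0.03,-0.05,0]
    - [0,0,0]
    - [0,0,0]
    - [0,0,0]

```text
clock: 5.9
position: [0.5153, -0.0788, 0.1164]
tool_rot: [2.753, 1.561, 1.187]
force: [-1.7, 6.5, 7.4]
grip_width: 0.0559
```

```bash
python3 -c "
from h import *
show([.513,-.086,.1155],[1,0,0])"
```

```text
t 5.9 p [ 0.5153 -0.0788  0.1164] F [-1.69  6.48  7.43] w 0.0559
[[ 0.004  1.     0.005]
 [ 0.009  0.005 -1.   ]
 [-1.     0.004 -0.009]]
turn [ 0.05 -0.09 -0.04]
shift [ 0.03 -0.08  0.24]
```

arm_command:
  delta_pos:
    - [0.04,-0.03,0.15]
    - [0.01,0,0.15]
    - [0.01,0,0.15]
  rotation:
    - [0,-0.03,0]
    - [0,0,0]
    - [0,0,0]

```text
clock: 6.2
position: [0.5153, -0.0849, 0.1155]
tool_rot: [2.93, 1.555, 1.369]
force: [-6.4, 36.9, 23.5]
grip_width: 0.0554
```

Run:
```python
from h import *
show([.513,-.086,.1155],[1,0,0])
from workcell import optics
import cv2
f=[cv2.resize(optics.grab_frame(n)[:,:,::-1][sl],(w,560),interpolation=cv2.INTER_CUBIC) for n,sl,w in(("scene",np.s_[160:300,155:253],392),("wrist",np.s_[110:380,185:380],404))]
cv2.imwrite("pics/p2.png",np.hstack(f))
```

```text
t 6.2 p [ 0.5153 -0.0849  0.1155] F [-6.43 36.92 23.51] w 0.0554
[[ 0.003  1.     0.01 ]
 [ 0.016  0.01  -1.   ]
 [-1.     0.003 -0.016]]
turn [ 0.1  -0.15 -0.03]
shift [-0.   -0.08  0.04]
```

View pics/p2.png

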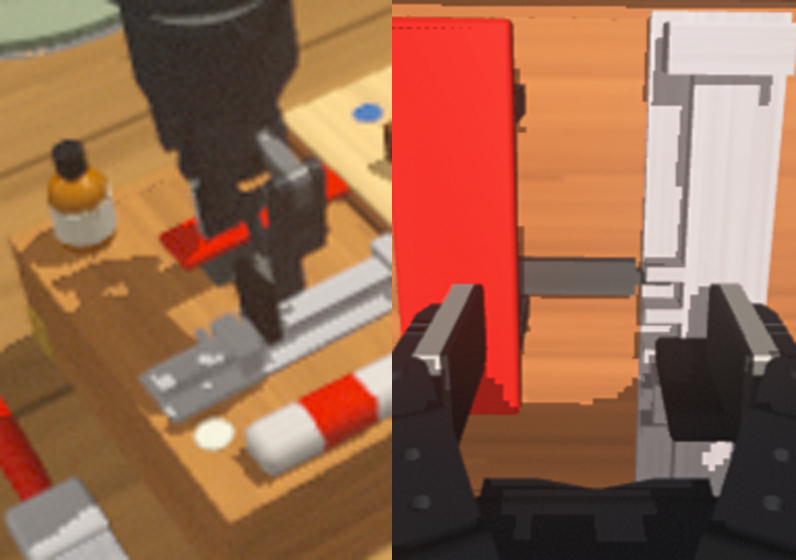

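The bolt tab is up against the right guide (crop 265,330), and Fy of 37 N at y -0.085 means it's at its stop, with the catch at full depth. I'll lift off.

arm_command:
  delta_pos:
    - [-0.15,0,0]
    - [-0.2,0,0]
    - [-0.3,0,0]
    - [-0.6,0,0]
    - [-0.6,0,0]
    - [0,0,0]
  rotation:
    - [0,0,0]
    - [0,0,0]
    - [0,0,0]
    - [0,0,0]
    - [0.1,-0.15,-0.03]
    - [0,0,0]

```text
clock: 6.9
position: [0.5151, -0.0849, 0.1737]
tool_rot: [-2.881, 1.57, 1.832]
force: [0.3, 0.5, 0.1]
grip_width: 0.0556
```

Run:
```python
from h import *
show([.425,.072,.16],[1,0,0])
from workcell import optics
import cv2
f=[cv2.resize(optics.grab_frame(n)[:,:,::-1][sl],(w,560),interpolation=cv2.INTER_CUBIC) for n,sl,w in(("scene",np.s_[160:300,155:253],392),("wrist",np.s_[110:380,185:380],404))]
cv2.imwrite("pics/p3.png",np.hstack(f))
```

```text
t 6.9 p [ 0.5151 -0.0849  0.1737] F [0.3  0.46 0.13] w 0.0556
[[-0.     1.     0.001]
 [ 0.001  0.001 -1.   ]
 [-1.    -0.    -0.001]]
turn [ 0.01 -0.01  0.  ]
shift [ 0.46 -3.   -5.23]
```

View pics/p3.png

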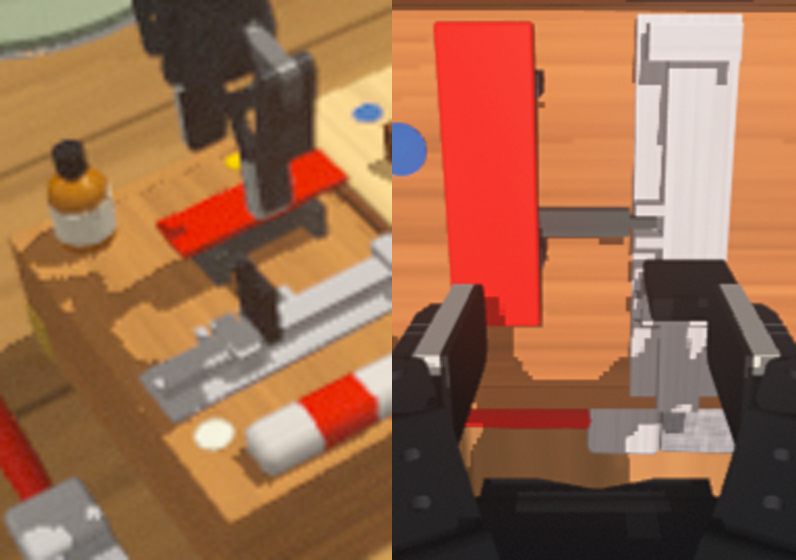

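The bolt tab sits at the right guide and the red bar is back up. Next I close the gripper and move to in front of the ledge.

arm_command:
  delta_pos:
    - [0,-0.4,-0.75]
    - [0,-0.4,-0.75]
    - [0,-0.4,-0.75]
    - [0,-0.4,-0.75]
    - [0,-0.4,-0.75]
    - [0,-0.4,-0.75]
    - [0,-0.4,-0.75]
    - [0,0,0]
    - [0,0,0]
  rotation:
    - [0,0,0]
    - [0,0,0]
    - [0,0,0]
    - [0,0,0]
    - [0,0,0]
    - [0,0,0]
    - [0,0,0]
    - [0,0,0]
    - [0,0,0]
  gripper: 1

```text
clock: 7.9
position: [0.4236, 0.0761, 0.1663]
tool_rot: [-1.57, 1.56, -3.141]
force: [-0.2, -0.2, -0.0]
grip_width: -0.0001
```

```bash
python3 -c "
from h import *
show([.43,.072,.112],[1,0,0])"
```

```text
t 7.9 p [0.4236 0.0761 0.1663] F [-0.2  -0.19 -0.04] w -0.0001
[[-0.011  1.    -0.   ]
 [-0.    -0.    -1.   ]
 [-1.    -0.011  0.   ]]
turn [-0.   0.   0.1]
shift [1.81 0.23 0.14]
```

arm_command:
  delta_pos:
    - [0.6,0,0.1]
    - [0.6,0,0]
    - [0.5,0,0]
    - [0.1,0,0]
    - [0,0,0]
  rotation:
    - [0,0,0.1]
    - [0,0,0]
    - [0,0,0]
    - [0,0,0]
    - [0,0,0]

```text
clock: 8.4
position: [0.4248, 0.0694, 0.1097]
tool_rot: [0.008, 1.57, -1.567]
force: [0.3, 0.4, 0.0]
grip_width: -0.0002
```

```bash
python3 -c "
from h import *
show([.56,.072,.109],[1,0,0])"
```

```text
t 8.4 p [0.4248 0.0694 0.1097] F [0.32 0.45 0.04] w -0.0002
[[ 0.     1.    -0.004]
 [-0.001 -0.004 -1.   ]
 [-1.     0.     0.001]]
turn [-0.04  0.01 -0.  ]
shift [ 0.02  4.51 -0.11]
```

arm_command:
  delta_pos:
    - [0,0.4,0]
    - [0,0.4,0]
    - [0,0.3,0]
    - [0,0.3,0]
    - [0,0.3,0]
    - [0,0.3,0]
    - [0,0.3,0]
    - [0,0.3,0]
  rotation:
    - [0,0,0]
    - [0,0,0]
    - [0,0,0]
    - [0,0,0]
    - [0,0,0]
    - [0,0,0]
    - [0,0,0]
    - [0,0,0]

```text
clock: 9.2
position: [0.5091, 0.0685, 0.1112]
tool_rot: [-0.743, 1.57, -2.318]
force: [-2.4, 0.4, -1.3]
grip_width: 0.0001
```

```bash
python3 -c "
from h import *
show([.555,.072,.109],[1,0,0])"
```

```text
t 9.2 p [0.5091 0.0685 0.1112] F [-2.36  0.38 -1.33] w 0.0001
[[-0.001  1.    -0.004]
 [-0.001 -0.004 -1.   ]
 [-1.    -0.001  0.001]]
turn [-0.04  0.01  0.01]
shift [ 0.07  1.53 -0.12]
```

arm_command:
  delta_pos:
    - [0.03,0.3,0]
    - [0.03,0.3,0]
    - [0,0.25,0]
    - [0,0.2,0]
    - [0,0.15,0]
    - [0,0.1,0]
  rotation:
    - [0,0,0]
    - [0,0,0]
    - [0,0,0]
    - [0,0,0]
    - [0,0,0]
    - [0,0,0]

```text
clock: 9.8
position: [0.5526, 0.0683, 0.1094]
tool_rot: [0.715, 1.57, -0.86]
force: [-2.7, 0.2, 1.7]
grip_width: 0.0004
```

arm_command:
  delta_pos:
    - [0,0.12,0]
    - [0,0.12,0]
    - [0,0.12,0]
  rotation:
    - [0,0,0]
    - [0,0,0]
    - [0,0,0]

```text
clock: 10.1
position: [0.5541, 0.0683, 0.1081]
tool_rot: [-1.545, 1.55, -3.12]
force: [-28.7, 0.8, 22.4]
grip_width: -0.0003
```

arm_command:
  delta_pos:
    - [0,-0.3,0]
    - [0,-0.6,0]
    - [-0.5,-0.4,0]
    - [-1,0,0]
    - [-1,0,0]
    - [-1,-0.5,0]
    - [0,-0.5,0]
    - [0,0,0]
  rotation:
    - [0,0,0]
    - [0,0,0]
    - [0,0,0]
    - [0,0,0]
    - [0,0,0]
    - [0,0,0]
    - [0,0,0]
    - [0,0,0]

```text
clock: 10.9
position: [0.4852, 0.0682, 0.2188]
tool_rot: [-1.556, 1.552, -3.131]
force: [0.6, -0.2, -0.0]
grip_width: 0.0001
```

Run:
```python
from h import *
show()
from workcell import optics
import cv2
a=optics.grab_frame("top")[:,:,::-1];b=optics.grab_frame("scene")[:,:,::-1]
cv2.imwrite("pics/p4.png",np.hstack([cv2.resize(a[140:320,200:420],(400,327)),cv2.resize(b[140:320,130:350],(400,327))]))
```

```text
t 10.9 p [0.4852 0.0682 0.2188] F [ 0.62 -0.19 -0.03] w 0.0001
[[-0.019  1.    -0.005]
 [-0.    -0.005 -1.   ]
 [-1.    -0.019  0.   ]]
```

View pics/p4.png

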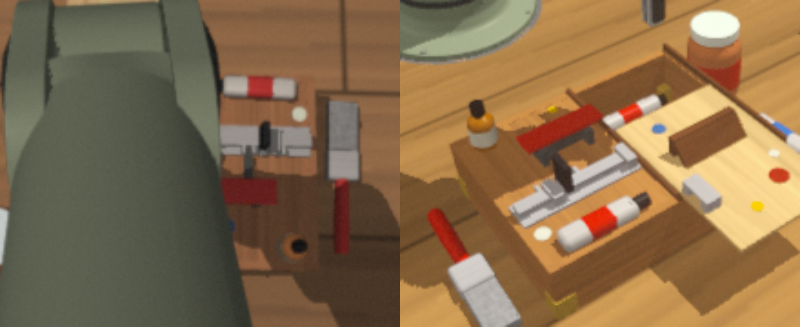

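The scene view shows the lid slid right back with the chest's inside exposed. The bolt is drawn, the catch is up, the bystanders haven't moved and the arm is clear at z 0.22. I'm handing in.

```bash
python3 -c "
from workcell import bot; print(bot.job_done())"
```

```text
the job is handed in; nothing more can be done
None
```

The chest is open and the job is handed in, at about 11 s of the 48 s allowed. `job_done` gives no verdict, so this rests on my own readings:

- **Catch:** I pressed it fully down with one fingertip, at about 8.5 N. It dipped to roughly 7 mm part-way through the slide, by the force, which is still above the 5 mm that frees the bolt.
- **Bolt:** the other fingertip pushed the tab about 37 mm to its stop, where the side force rose to 37 N. I then lifted off; the pictures show the bolt still drawn and the catch back up.
- **Lid:** I pushed it by the ledge with the fingers shut until it met its stop at 29 N, about 100 mm of travel, and then backed off.
- **Final check:** the last picture shows the lid open, and the bottle, jar, brush and tubes look where they were. I judged that by eye and did not re-measure them. The arm was clear at z 0.22 m, with the force close to zero.

The scene camera put points about 5 mm farther in x than the top camera. I aimed between the two, and the contacts fitted.

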